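Set the sprung slide of a track-cutting jig

ROBOT

A 6-joint arm with a two-finger parallel gripper is mounted at the origin on the work surface. World frame = base frame: x ahead of the robot, y to its left, z up, the work surface at z = 0. Lengths are in m, angles in rad, forces in N, time in s.
With the tool pointing down it reaches from about 0.375 to 0.975 m from the base axis. Payload 3.8 kg.
Tool frame: the origin (TCP) lies on the centre line of the jaws, within the pads' length; the fingertips stand 14 mm ahead of it and the grasp point (between the pads) lies 5 mm behind it; z points along the fingers, y is the line along which they close (so a half turn about z gives the same grasp; the last joint's range is limited). The gripper opens to 85 mm and grips with 20 to 120 N. Pads are 22 mm wide; open, the fingers measure 114 mm over their backs; the gripper's body (76 mm by 85 mm) begins 54 mm behind the grasp point. The pads swing forward as they close: fully open they stand 13 mm farther back than shut.
Start: joints at [-1.253, 0.264, 1.604, -0, 1.274, -0.037], TCP at [0.234, -0.633, 0.245] pointing down, gripper open.
Joint ranges: [-2.63, 2.63], [-0.94, 2.18], [0.31, 2.57], [-1.31, 4.45], [0, 2.66], [-2.55, 2.55]. Speed limits (rad/s): [2.57, 2.57, 3.14, 3.14, 3.14, 3.14].

INTERFACE

Orientations are given as a rotation vector (axis times angle).
In Python, from workcell import bot, eyes, spot_in gives the robot as it stands.
- The arm moves only by the tool carry_out, never from a script. Its argument "series" is text: rows parted by semicolons, each of 4 numbers parted by spaces: the shift along the world's x, y, z in m, then the turn about the world's z in degrees. In form: tx ty tz roll; .... A call has 1 to 20 rows; each row shifts and turns the commanded pose from where the row before left it; what a row does not reach is not made up. A row lasts 1/8 s, in which the tool goes at most 62.5 mm and 10.7 degrees, less where a joint would pass 70% of its speed; a pose out of reach is approached as far as the arm can. A call is refused whole if a number of a shift passes 0.0625 or a number of a turn 10.7, either way. A call with a gripper value outside its range is refused whole. "jaw" is the gripper command: -1 is shut, 1 is fully open, values between are in proportion, set as the call begins (left out, the last holds). The fingers move at their own pace and stop on an object; "grip_force" is the grip in N (left out, the last holds). Time passes only in rows, so rows that do not move let the fingers close. It gives the time, the measured TCP pose, the force, the opening and the grip force at its end, in the units of the state.
- bot.read_state(): the state, without advancing time (a new reading comes with each control period).
- eyes.read_camera(name): name is "side" or "top"; returns (picture, depth): 400x640x3 uint8, blue, green, red; 400x640 float32, m along the optical axis (not along the pixel's ray), 0 where there is no reading.
- eyes.get_calibration(name): a dict with "K" (3x3 intrinsics, pixels), "position" and "rotation" of the camera in the world. Camera axes: x right, y down, z forward; pixel columns grow to the right and rows downward; lengths in m; the calibration is good to about 2 mm. A picture is of the moment at which its call begins. get_calibration takes no time and is no camera call.
- bot.finish_job(): hands the job in; it is judged then, once.
Trained networks look in the newest picture that a camera, given by its name, has taken for a name from the list of things; names that differ only in an ending like _2 or _b are one class to them, and where a whole thing is asked for, a point or a joint stands for the part that bears it (a point fixed in the world has none). Each returns a list of dicts, best first, with "score" (0 to 1); they miss things now and then, are a little off and sometimes report something else, mostly with a low value. They report only what shows in the picture. A call takes as long as a camera call.
- spot_in(camera, target): "rect" ([centre column, centre row, width, height] in pixels, round what is visible of it).
The state is a dict: "time": time; "q": joint angles; "joint_vel": joint speeds; "joint_torque": joint torques, N m; "tool_pos": TCP position; "tcp_rot": TCP orientation; "wrist_force": force on the tool from outside, world axes, zero at the start; "torque": the same for the moment, N m; "width": opening from 0.0 (shut) to 1.0 (fully open); "grip_force": force on a finger pad.
Only numpy, scipy, OpenCV 4.12 (cv2) and the standard library are available. Lean on these libraries where they do the work, as an engineer would, in place of code of your own. Each camera call takes 0.05 s, during which the arm holds its last target. There are 200 camera calls.

TASK

On the track-cutting jig, press the thumb plate in the middle of the slide to free its brake and, keeping it pressed, push the slide along the rail until it rests fully against the marked stop, the one with the upright knobbed pin. Then let the plate spring back up and move clear. Do not force the slide along while its brake is on, do not pick anything up, and leave the other things on the bench where they are.

Things in the scene. Friction and masses are not known exactly. Their poses are not given: they have to be found in the camera images.
- rail_mid (a point): Middle of the rail's top face, 24 mm above the bench. The jig's aluminium rail is fixed to the bench, 520 mm long (its y axis, level), 70 mm wide (x axis), 24 mm high, and has a lengthwise slot, a graduation along one edge and, at its -y end, a brass saw guide (two cheeks, top 64 mm above the bench). The rail's place and heading vary.
- slide_mid (a point): Centre of the slide's underside, 24.5 mm above the bench. The slide is a dark steel saddle on the rail, 90 mm along the rail (y axis) x 70 mm across (x axis). It has a raised block at each end (17 mm long, 70 mm wide, top 50.5 mm above the bench) and between the blocks a 56 mm long gap that holds the thumb plate.
- plate_top (a point): Centre of the thumb plate's top face: a black ribbed rubber plate 52 mm along the rail x 42 mm across, its top 42 mm above the bench when up (8.5 mm below the tops of the two end blocks). Pressed straight down it sinks up to 6 mm onto a hard end. About 8 N starts to free the brake and about 11 N brings it fully down; it springs back up when let go. The pressing fingertips can push the slide by bearing along the rail on the plate and on the end block ahead of them.
- plate (a joint): How far the thumb plate is pressed: about 0 (down to -0.001) = up and braked, 0.006 m = fully down. Below 0.0005 the brake is on; counts as pressed above 0.0015.
- slide (a joint): The slide's place along the rail, m, 0 = middle of the rail, growing towards the rail's +y axis; travel -0.19 to 0.19, less what the stops take. With the brake on it holds against a sideways push of about 20 N; with the plate pressed it moves with 1 to 3 N.
- pin_stop_mid (a point): The marked stop: centre of its underside, 24.5 mm above the bench. A dark steel block clamped on the rail, 24 mm along the rail x 70 mm across, top 46.5 mm above the bench, with an upright steel pin on its middle ending in a round knob, 20 mm diameter, top 82 mm above the bench. It may be on either side of the slide. The slide touches it when their centres are 57 mm apart along the rail.
- plain_stop_mid (a point): The other stop: centre of its underside. Same block, with no pin, only a flat screw head, clamped on the rail on the slide's other side.
- wagon: model passenger wagon, grey box on bogies, 140 long x 38 wide x 51 high; origin at its underside, x axis along its length (mm). Loose bystander, to be left alone.
- tape: roll of paper tape lying flat, 80 diameter, 24 high, 56 hole; origin at its underside (mm). Loose bystander, to be left alone.
- screwdriver: screwdriver lying on the bench; x axis along it towards the tip (mm). Loose bystander, to be left alone.
- flux_jar: brown glass jar, 36 diameter, 60 high; origin at its underside (mm). Loose bystander, to be left alone.
- glue: white glue bottle, 32 diameter, 75 high; origin at its underside (mm). Loose bystander, to be left alone.
- tin: flat-topped tin, 56 diameter, 50 high; origin at its underside (mm). Loose bystander, to be left alone.
- track: piece of model railway track lying flat, 120 long x 30 wide x 8 high; x axis along its length (mm). Loose bystander, to be left alone.

How it is judged:
On the way, in this order (a step that is already met when the one before it is completed fails the run):
1. the thumb plate is pressed, with the slide still within 10 mm of where it started (value of joint plate above 0.0015 m and distance of slide_mid from where it was at the start of the episode below 0.01 m), for 0.1 s.
2. the slide is against the marked stop with its plate still pressed (value of joint plate above 0.0015 m and horizontal distance between slide_mid and pin_stop_mid below 0.0595 m), for 0.1 s.
At the end, for the whole second after the job is handed in: The slide is at rest within 2.5 mm of touching the marked (pinned) stop, its thumb plate is back up (less than 1 mm down), and it was brought there with the plate pressed (horizontal distance between slide_mid and pin_stop_mid below 0.0595 m and value of joint plate below 0.001 m and velocity of joint slide between -0.01 and 0.01 m/s).
It fails at once if the slide was forced along with its brake on (faster than 15 mm/s with the plate less than 0.5 mm down) (value of joint plate below 0.0005 m and (velocity of joint slide above 0.015 m/s or velocity of joint slide below -0.015 m/s)).
It fails at once if a bystander was carried or shoved more than 25 mm (distance of any of wagon, tape, screwdriver, flux_jar, glue, tin, track from where it was at the start of the episode above 0.025 m).
It fails at once if a bystander was lifted off the bench by more than 12 mm (height (world z) of any of wagon, tape, flux_jar, glue, tin, track above 0.012 m).
It fails at once if a bystander was knocked over (angle between any of wagon, tape, flux_jar, glue, tin, track's own z axis and vertical above 0.6 rad).
It also fails if it takes over 37 s, if anything falls off the work surface, if the arm or the gripper's body presses on something with over 40 N, if the wrist force passes 120 N, or if a joint passes its speed limit or range.

## Working session

There is one attempt and no reset: what is moved stays moved. The work goes in short steps, Python scripts to look and compute and a tool call to move; the robot and the scene stay as the last step left them, time stands still between calls to the robot, and variables do not carry over. Pictures are saved under pics/ and viewed, at most 10 in all, crops included, and the job is handed in when it is done.

Besides the shell and the picture viewer there is one more tool, called after ">>>" as name(argument=value, ...) on one line, values as JSON. carry_out: Moves the arm, as the interface text tells. Its arguments: {"type":"object","properties":{"series":{"type":"string"},"jaw":{"type":"number"},"grip_force":{"type":"number"}},"required":["series"]}

```bash
mkdir -p pics; cat > h.py <<'E'
import numpy as np, cv2
from workcell import bot, eyes, spot_in
def pts(name,depth):
    c=eyes.get_calibration(name);K=np.array(c["K"]);R=np.array(c["rotation"])
    if R.shape!=(3,3): R=cv2.Rodrigues(R)[0]
    v,u=np.mgrid[:400,:640]
    p=np.stack([(u-K[0,2])/K[0,0]*depth,(v-K[1,2])/K[1,1]*depth,depth],-1)
    return p@R.T+np.array(c["position"])
E
python3 - <<'E'
from h import *
for n in("top","side"):
    p,d=eyes.read_camera(n);cv2.imwrite(f"pics/{n}0.png",p);np.save(n,d);W=pts(n,d)
    for t in("plate_top","slide_mid","pin_stop_mid","plain_stop_mid","rail_mid"):
        for r in spot_in(n,t)[:2]:
            u,v=map(int,r["rect"][:2]);print(n,t,round(r["score"],2),np.round(r["rect"]),W[v,u].round(3))
s=bot.read_state();print(s["time"],s["tool_pos"],s["tcp_rot"],s["wrist_force"])
E
```

```text
top plate_top 0.72 [311. 209.  32.  26.] [0.557 0.032 0.04 ]
top slide_mid 0.81 [309. 208.  52.  42.] [0.559 0.034 0.044]
top slide_mid 0.2 [310. 207.  27.  28.] [0.561 0.034 0.041]
top pin_stop_mid 0.82 [224. 226.  24.  35.] [0.528 0.191 0.078]
top pin_stop_mid 0.34 [222. 288.  96.  32.] [0.413 0.207 0.025]
top plain_stop_mid 0.93 [402. 188.  22.  39.] [ 0.592 -0.144  0.053]
top rail_mid 0.69 [320. 212. 325. 206.] [0.551 0.013 0.043]
side plate_top 0.82 [308. 216.  21.  13.] [0.562 0.029 0.046]
side plate_top 0.72 [296. 244. 169. 211.] [0.566 0.103 0.025]
side slide_mid 0.73 [306. 221.  34.  40.] [0.561 0.047 0.045]
side pin_stop_mid 0.85 [294. 275.  36.  22.] [0.533 0.204 0.053]
side plain_stop_mid 0.7 [318. 169.  27.  18.] [ 0.591 -0.138  0.043]
side rail_mid 0.81 [296. 243. 167. 209.] [0.568 0.097 0.025]
0.6 [ 0.23449471 -0.63297534  0.24533596] [ 3.09222194e+00  5.54383852e-01 -3.67763240e-05] [ 0.07630218 -0.34164486  0.0626082 ]
```

View pics/top0.png

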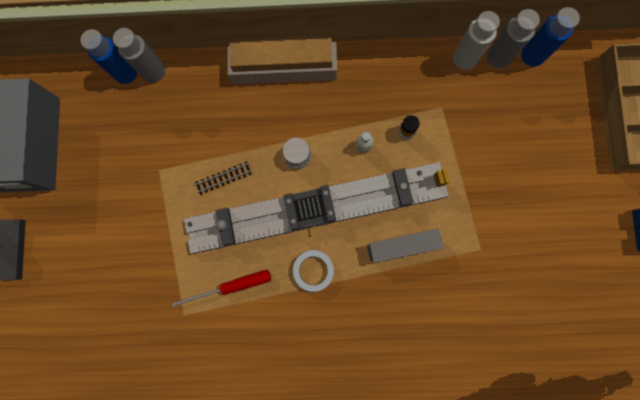

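View pics/side0.png

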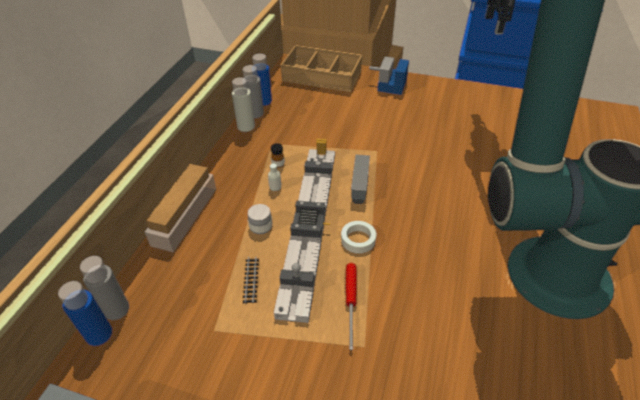

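The pinned stop is at the left (+y) end (top image 224,226), with the slide at 309,208 and the plain stop at 402,188. Next I'll get the rail axis and slide centre more accurately.

```bash
python3 - <<'E'
from h import *
W=pts("top",np.load("top.npy")); g=W[105:310,165:480].reshape(-1,3)
a=np.array([-.06,.339]);a/=np.hypot(*a)
c0=np.array([.559,.033])
for i in range(4):
    n=np.array([a[1],-a[0]])
    s=(g[:,:2]-c0)@a; t=(g[:,:2]-c0)@n
    m=(abs(t)<.04)&(abs(s)<.27)&(g[:,2]>.018)&(g[:,2]<.034)
    (cx,cy),(w,h),ang=cv2.minAreaRect((g[m,:2]*1000).astype(np.float32))
    box=cv2.boxPoints(((cx,cy),(w,h),ang)); e=[box[1]-box[0],box[2]-box[1]]; e=max(e,key=np.linalg.norm); a=e/np.linalg.norm(e); a*=np.sign(a[1])
print("rail",cx,cy,w,h,"dir deg",np.degrees(np.arctan2(a[1],a[0])))
n=np.array([a[1],-a[0]]); c=np.array([cx,cy])/1000
s=(g[:,:2]-c)@a; t=(g[:,:2]-c)@n
# height profile
for b in np.arange(-.27,.27,.006):
    k=(abs(s-b)<.003)&(abs(t)<.03)
    print(round(b,3),(np.median(g[k,2])*1000).round(1),end=' | ')
hi=(abs(t)<.05)&(g[:,2]>.036)
for lo,up in((-.1,.12),(.12,.24),(-.2,-.1)):
    k=hi&(s>lo)&(s<up); print("\n",s[k].min(),s[k].max(),t[k].min(),t[k].max())
mid=lambda s0:c+a*s0
print(a,c, [mid(x) for x in(.0,.02,.04)])
E
```

```text
rail 560.0009765625 22.869232177734375 77.82592010498047 519.3782348632812 dir deg 100.67398
-0.27 0.9 | -0.264 2.4 | -0.258 25.5 | -0.252 54.3 | -0.246 26.4 | -0.24 26.8 | -0.234 23.7 | -0.228 23.8 | -0.222 23.9 | -0.216 24.0 | -0.21 23.7 | -0.204 23.3 | -0.198 23.6 | -0.192 24.1 | -0.186 46.5 | -0.18 47.1 | -0.174 47.3 | -0.168 47.0 | -0.162 34.3 | -0.156 23.6 | -0.15 23.6 | -0.144 23.5 | -0.138 23.7 | -0.132 24.0 | -0.126 23.5 | -0.12 23.9 | -0.114 23.9 | -0.108 23.7 | -0.102 23.3 | -0.096 23.8 | -0.09 23.8 | -0.084 23.8 | -0.078 23.7 | -0.072 23.8 | -0.066 23.8 | -0.06 22.9 | -0.054 23.9 | -0.048 24.0 | -0.042 23.2 | -0.036 24.4 | -0.03 50.8 | -0.024 50.9 | -0.018 48.7 | -0.012 42.3 | -0.006 43.4 | 0.0 42.7 | 0.006 43.0 | 0.012 42.1 | 0.018 42.5 | 0.024 42.6 | 0.03 42.5 | 0.036 40.8 | 0.042 50.5 | 0.048 50.6 | 0.054 50.7 | 0.06 23.9 | 0.066 23.3 | 0.072 23.5 | 0.078 23.4 | 0.084 23.4 | 0.09 23.4 | 0.096 23.6 | 0.102 23.5 | 0.108 23.6 | 0.114 23.4 | 0.12 24.0 | 0.126 23.6 | 0.132 23.9 | 0.138 23.3 | 0.144 24.2 | 0.15 23.0 | 0.156 23.1 | 0.162 24.0 | 0.168 42.3 | 0.174 47.9 | 0.18 47.8 | 0.186 46.9 | 0.192 46.3 | 0.198 23.7 | 0.204 23.8 | 0.21 23.7 | 0.216 23.4 | 0.222 22.9 | 0.228 23.3 | 0.234 23.2 | 0.24 23.4 | 0.246 23.6 | 0.252 24.0 | 0.258 23.1 | 0.264 1.2 | 
 -0.03449930031741544 0.05542468205594273 -0.031679015512799 0.03820766917301881

 0.16598708399506776 0.19082675596746476 -0.03189487471300761 0.03818989139129397

 -0.18666979302655978 -0.16174600611828913 -0.03153512725373736 0.03889127362718113
[-0.1852205   0.98269695] [0.56000098 0.02286923] [array([0.56000098, 0.02286923]), array([0.55629657, 0.04252317]), array([0.55259216, 0.06217711])]
```

>>> carry_out(series="0.0234 0.0476 0 0; 0.0234 0.0476 0 -1.6; 0.0234 0.0476 0 -2; 0.0234 0.0476 0 -2; 0.0234 0.0476 0 -2; 0.0234 0.0476 0 -2; 0.0234 0.0476 0 0; 0.0234 0.0476 0 0; 0.0234 0.0476 0 0; 0.0234 0.0476 0 0; 0.0234 0.0476 -0.03 0; 0.0234 0.0476 -0.04 0; 0.0234 0.0476 -0.04 0; 0.0234 0.0476 -0.04 0; 0 0 -0.01 0; 0 0 0 0; 0 0 0 0", jaw=-1, grip_force=20)

```text
time: 2.72
tool_pos: [0.5586, 0.0239, 0.0938]
tcp_rot: [3.128, 0.292, 0.003]
wrist_force: [0.1, -0.4, 0.6]
width: 0.005
grip_force: 0.0
```

>>> carry_out(series="0.002 0.01 -0.015 0; 0 0 -0.01 0; 0 0 0 0")

```text
time: 3.1
tool_pos: [0.5586, 0.0348, 0.066]
tcp_rot: [-3.128, -0.293, 0.004]
wrist_force: [-0.6, 0.1, -0.5]
width: 0.002
grip_force: 0.0
```

```bash
python3 - <<'E'
from h import *
p,d=eyes.read_camera("side");cv2.imwrite("pics/s1.png",cv2.resize(p[150:300,230:380],None,fx=4,fy=4,interpolation=2))
s=bot.read_state();print(s["tool_pos"],s["wrist_force"])
E
```

```text
[0.55913066 0.03480672 0.06656936] [0.28775027 0.57125889 1.03942959]
```

View pics/s1.png

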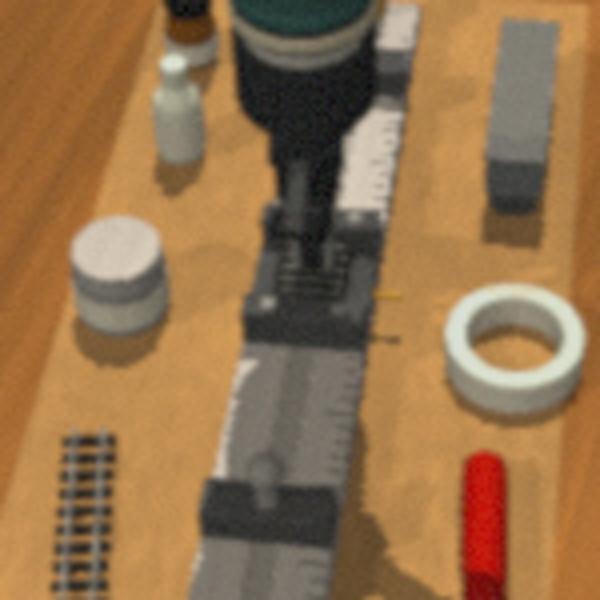

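The shut fingertips (crop 310,260) are just above the middle of the plate, between the two blocks. Now I'll press.

>>> carry_out(series="0.001 0 -0.006 0; 0 0 -0.003 0; 0 0 -0.003 0; 0 0 -0.002 0; 0 0 0 0; 0 0 0 0")

```text
time: 3.9
tool_pos: [0.561, 0.035, 0.0541]
tcp_rot: [3.128, 0.294, 0.0]
wrist_force: [-3.0, 0.3, 5.6]
width: -0.001
grip_force: 2.9
```

>>> carry_out(series="0 0 -0.002 0; 0 0 -0.002 0; 0 0 0 0; 0 0 0 0")

```text
time: 4.4
tool_pos: [0.5611, 0.035, 0.0505]
tcp_rot: [3.128, 0.294, 0.0]
wrist_force: [-3.0, -0.9, 8.9]
width: 0.001
grip_force: 4.2
```

>>> carry_out(series="0 0 -0.002 0; 0 0 -0.001 0; 0 0 0 0; 0 0 0 0")

```text
time: 4.9
tool_pos: [0.5613, 0.0349, 0.0498]
tcp_rot: [3.128, 0.294, -0.0]
wrist_force: [-8.7, -1.2, 23.0]
width: 0.001
grip_force: 11.4
```

>>> carry_out(series="-0.0002 0.001 0 0; -0.0004 0.002 0 0; -0.0006 0.003 0 0; -0.0008 0.004 0 0; -0.0008 0.004 0 0; -0.0008 0.004 0 0; -0.0008 0.004 0 0; -0.0008 0.004 0 0; -0.0008 0.004 0 0; -0.0008 0.004 0 0; -0.0008 0.004 0 0; -0.0008 0.004 0 0; 0 0 0 0")

```text
time: 6.52
tool_pos: [0.5532, 0.0772, 0.0498]
tcp_rot: [3.128, 0.294, 0.001]
wrist_force: [-8.0, -0.7, 22.6]
width: -0.001
grip_force: 10.9
```

>>> carry_out(series="-0.0008 0.004 0 0; -0.0008 0.004 0 0; -0.0008 0.004 0 0; -0.0008 0.004 0 0; -0.0008 0.004 0 0; -0.0008 0.004 0 0; -0.0008 0.004 0 0; -0.0008 0.004 0 0; -0.0008 0.004 0 0; -0.0008 0.004 0 0; -0.0008 0.004 0 0; -0.0008 0.004 0 0; -0.0006 0.003 0 0; -0.0004 0.002 0 0; 0 0 0 0")

```text
time: 8.4
tool_pos: [0.5431, 0.1303, 0.0498]
tcp_rot: [-3.128, -0.294, -0.003]
wrist_force: [-6.5, -0.3, 20.8]
width: -0.001
grip_force: 10.2
```

```bash
python3 - <<'E'
from h import *
p,d=eyes.read_camera("side");cv2.imwrite("pics/s2.png",cv2.resize(p[180:330,230:380],None,fx=4,fy=4,interpolation=2))
s=bot.read_state();print(s["tool_pos"],s["wrist_force"])
E
```

```text
[0.543125   0.13034388 0.04980179] [-6.06817573 -1.71625743 21.30490231]
```

View pics/s2.png

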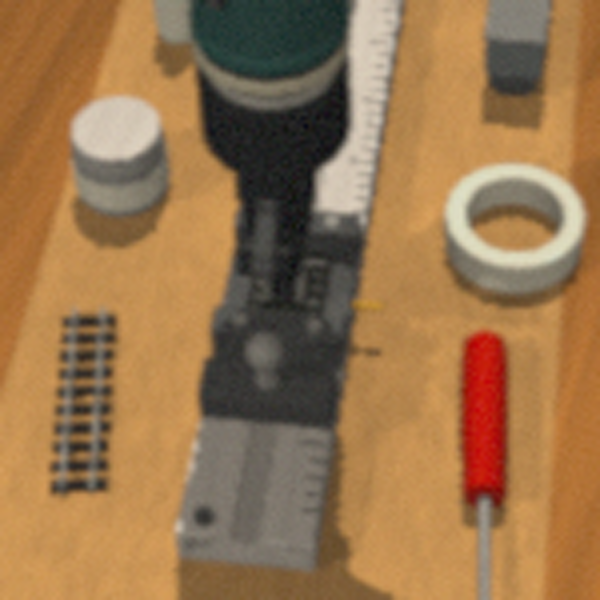

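The slide follows the fingers and is now about 14 mm short of the pinned stop. I'll close that slowly.

>>> carry_out(series="-0.0003 0.002 0 0; -0.0003 0.002 0 0; -0.0003 0.002 0 0; -0.0003 0.002 0 0; -0.0003 0.002 0 0; -0.0002 0.0015 0 0; 0 0.001 0 0; 0 0.001 0 0; 0 0 0 0")

```text
time: 9.57
tool_pos: [0.5407, 0.1436, 0.0498]
tcp_rot: [3.128, 0.294, 0.0]
wrist_force: [-9.8, -2.3, 22.5]
width: -0.002
grip_force: 11.2
```

>>> carry_out(series="-0.0002 0.001 0 0; -0.0002 0.001 0 0; -0.0002 0.001 0 0; 0 0 0 0")

```text
time: 10.07
tool_pos: [0.5405, 0.1445, 0.0498]
tcp_rot: [3.124, 0.296, 0.001]
wrist_force: [-7.1, -10.9, 22.7]
width: -0.004
grip_force: 11.3
```

Contact: the y motion stopped and the force rose to 11 N, with 111.5 mm travelled as measured. I'll ease the push slightly and lift straight up.

>>> carry_out(series="0 -0.001 0 0; 0 0 0 0; 0 0 0.002 0; 0 0 0.002 0; 0 0 0.002 0; 0 0 0.002 0; 0 0 0.003 0; 0 0 0.005 0; 0 0 0.01 0; 0 0 0.03 0; 0 0 0.04 0; 0 0 0.05 0; 0 -0.03 0.05 0; 0 -0.06 0.02 0; 0 -0.06 0 0; 0 -0.06 0 0; 0 -0.06 0 0; 0 0 0 0; 0 0 0 0")

```text
time: 12.45
tool_pos: [0.5395, -0.1236, 0.2623]
tcp_rot: [-3.127, -0.292, -0.0]
wrist_force: [0.3, -0.5, -1.3]
width: 0.0
grip_force: 0.0
```

```bash
python3 - <<'E'
from h import *
p,d=eyes.read_camera("top");cv2.imwrite("pics/t3.png",cv2.resize(p[130:310,160:360],None,fx=3,fy=3,interpolation=2))
W=pts("top",d); g=W[105:310,165:480].reshape(-1,3)
a=np.array([-.1852,.9827]);n=np.array([a[1],-a[0]]);c=np.array([.56,.02287])
s=(g[:,:2]-c)@a; t=(g[:,:2]-c)@n
for b in np.arange(.06,.21,.003):
    k=(abs(s-b)<.0015)&(abs(t-.003)<.02); print(round(b,3),(np.median(g[k,2])*1000).round(1),end=' | ')
s=bot.read_state();print(s["time"],s["tool_pos"],s["wrist_force"])
E
```

```text
return _methods._mean(a, axis=axis, dtype=dtype,
  ret = ret.dtype.type(ret / rcount)
```

View pics/t3.png

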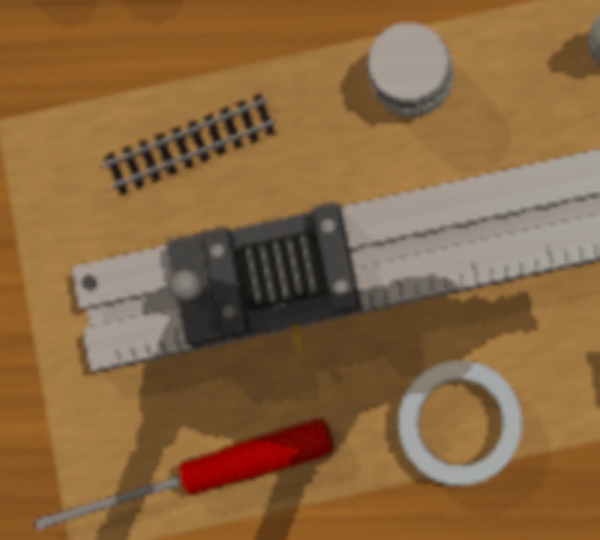

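The slide rests flush against the pinned stop (crop 235,285, no gap). The plate is up at about 43 mm, and the bystanders in view haven't moved.

```bash
python3 -c "
from h import *
print(bot.finish_job())"
```

```text
the job is handed in; nothing more can be done
None
```

The slide was pushed against the pinned stop with its plate held down, the plate has sprung back up, the arm is clear, and the job is handed in (no verdict was returned).

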